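# Square a turning blank up in the drilling jig and clamp it

## Task

Load the lime blank into the drilling jig: bring its corner up against the steel stop peg, then push on the opposite corner to swing the blank round on the peg until its long edge lies flush against the fence, its end still touching the peg, and press it home there with a light, steady push of about 7 N, never hard, because the soft edges bruise. Then push the red handle of the toggle clamp all the way down to hold it, and leave the other things on the bench where they are.

Things in the scene. Friction and masses are not known exactly. Their poses are not given: they have to be found in the camera images.
- board: plywood base board of the drilling jig, fixed, 340 x 330 mm, top at z = 18 mm. Origin: centre of its underside; x runs along the fence towards the peg (roughly away from the robot), y from the blank's side towards the fence and clamp. 'Board (x, y, z)' below is in this frame, in mm
- fence: straight brown wooden fence fixed on the board, 240 mm long, 22 mm thick, 32 mm high (top 50 mm over the bench). Its working face looks to board -y and lies at board y = 40; it runs from board x = -140 to 100. Origin: middle of the working face's lower edge, at board (-20, 40, 18). Same axes as the board
- peg: upright steel stop peg fixed in the board, 16 mm diameter, 38 mm high (top 56 mm over the bench). Origin on its axis at board (83, 20, 18); its face towards the blank is at board x = 75
- nook (a point): point on the board's top, board (75, 40, 18), where the peg's face line meets the fence's face: the blank's marked corner (blank) belongs here. The board's axes
- blank: loose rectangular lime-wood blank 150 x 110 x 28 mm, about 0.25 kg, flat on the board, pencilled diagonals on top; too wide to grasp, slides at 1 to 3 N, up to 7 N where it rubs on fence and peg. Origin: the underside of its far left corner, which belongs in the nook between fence and peg; it spans 0 to -150 mm along its x, 0 to -110 along its y, 0 to 28 in z. When seated its axes are the board's
- blank_center (a point): centre of the blank, half-way up (14 mm over the board). The blank is soft: pressed on the fence or the peg with more than 18 N it bruises and is spoilt; a slow approach and a steady push of about 7 N for half a second seat it. It starts turned 0.2 to 0.45 rad counter-clockwise from the board, its nook corner 4 to 14 mm short of the fence and 14 to 35 mm short of the peg's face
- blank_push_corner (a point): the blank's opposite corner, at (-150, -110, 14) mm in the blank's frame: the one to push on
- clamp_handle (a joint): angle of the toggle clamp's handle: 0 up (open, start), 1.08 rad level (closed, at its stop); it stays where left and takes 2 N at the grip, up to 8 N near the end. The clamp stands behind the fence at board x = 0; its steel arm, upright while open (to 180 mm over the bench, pad held out towards the blank), swings down with the handle and presses on the blank 35 mm in from the fence
- handle_pivot (a point): pivot of the handle at board (0, 140, 92); its axis is the board's x. The handle swings in the plane board x = 0 from 62 degrees above board +y (open) to level along board +y (closed)
- handle_grip (a point): centre of the red round grip, 18 mm diameter and 80 mm long along the handle (40 to 120 mm from the pivot); this point is 85 mm from the pivot and moves with the handle, from about 167 mm over the bench (open) to 92 mm (closed). The handle's y axis points along it to its free end
- clamp_pad: rubber pad, 18 mm diameter, sprung, under the end of the clamp's arm; pressed on the blank with about 6 N when closed
- gouge_1: loose turning gouge lying on the bench, bystander, 340 mm long
- gouge_2: loose turning gouge lying on the bench, bystander, 340 mm long
- cup_1: loose turned cup, 82 mm diameter, 77 mm high, bystander
- cup_2: loose turned cylinder, 72 mm diameter, 89 mm high, bystander
- mallet: loose wooden carver's mallet standing on its head, 90 mm diameter, 138 mm high, bystander
- sanding_block: loose cork sanding block, 77 x 47 x 24 mm, bystander
- turned_knob: loose small turned wooden knob, 30 mm diameter, 36 mm high, standing on the board's near left part behind the fence, bystander
- wax_tin: loose wax jar, 80 mm diameter, 50 mm high, bystander
Things that resemble listed ones, but are neither listed nor needed, are in the scene too. There is more than one size of the blank; the one meant has the size given above.

How it is judged:
By the outcome, as a careful person would: the job done as asked, in the order asked, and still so for the second after the job is handed in, with the robot touching nothing.
It also fails if it takes over 72 s, if anything falls off the work surface, if the arm or the gripper's body presses on something with over 40 N, if the wrist force passes 120 N, or if a joint passes its speed limit or range.

## Robot

A 7-joint arm with a two-finger parallel gripper is mounted at the origin on the work surface. World frame = base frame: x ahead of the robot, y to its left, z up, the work surface at z = 0. Lengths are in m, angles in rad, forces in N, time in s.
With the tool pointing down it reaches from about 0.425 to 0.925 m from the base axis. Payload 6.8 kg.
Tool frame: the origin (TCP) lies on the centre line of the jaws, within the pads' length; the fingertips stand 8 mm ahead of it and the grasp point (between the pads) lies 11 mm behind it (bot.tips_ahead is the distance from the TCP to the fingertips, in m); z points along the fingers, y is the line along which they close (so a half turn about z gives the same grasp; the last joint's range is limited). The gripper opens to 85 mm and grips with 20 to 120 N. Pads are 22 mm wide; open, the fingers measure 114 mm over their backs; the gripper's body (76 mm by 85 mm) begins 54 mm behind the grasp point. The pads swing forward as they close: fully open they stand 13 mm farther back than shut.
Start: joints at [-1.383, 0.477, 0.022, 1.555, -0.011, 1.109, -0.083], TCP at [0.197, 0.646, 0.239] pointing down, gripper open.
Joint ranges: [-2.96, 2.96], [-0.34, 2.1], [-1.41, 1.46], [0.24, 2.44], [-1.37, 4.51], [0.17, 1.92], [-2.96, 2.96]. Speed limits (rad/s): [2.39, 2.39, 3.14, 3.14, 3.14, 3.14, 3.14].

## Interface

Orientations are given as a unit quaternion [w, x, y, z].
In Python, from station import bot gives the robot as it stands.
- The arm moves only by the tool send_rows, never from a script. Its argument "deltas" is text: rows parted by semicolons, each of 4 numbers parted by spaces: the shift along the tool's x, y, z in m, then the turn about the tool's z in degrees. In form: x y z spin; .... A call has 1 to 5 rows; each row is the pose to reach, as a shift and turn from the pose commanded when the call began, along the tool's axes at that moment; what a row does not reach only later rows make up. A row lasts 1/10 s, in which the tool goes at most 50 mm and 8.59 degrees, less where a joint would pass 70% of its speed; a pose out of reach is approached as far as the arm can. A call with a gripper value outside its range is refused whole. "claw" is the opening, from 0 (shut) to 1 (fully open), set as the call begins (left out, the last holds). The fingers move at their own pace and stop on an object; "force" is the grip in N (left out, the last holds). Time passes only in rows, so rows that repeat a pose let the fingers close. It gives the time, the measured TCP pose, the force, the opening and the grip force at its end, in the units of the state.
- bot.get_obs(): the state, without advancing time (a new reading comes with each control period).
- bot.read_camera(name): name is "side" or "top" or "wrist"; returns a dict with "img" (384x512x3 uint8, red, green, blue), "depth" (384x512 float32, m along the optical axis (not along the pixel's ray), 0 where there is no reading), "fx", "fy", "cx", "cy" (pixels), "dist_coeffs" ([k1, k2, p1, p2, k3] as OpenCV has them; the pictures are not rectified), "camera_from_world" (4x4, takes a point from world to camera coordinates). Camera axes: x right, y up, looking along -z (the intrinsics and any distortion apply to the point x, -y, -z); pixel columns grow to the right and rows downward; lengths in m; the calibration is good to about 2 mm. A picture is of the moment at which its call begins.
- bot.hand_in(): hands the job in; it is judged then, once.
Trained networks look in a picture, given as the dict that the camera call returned (one of the last four; its "shot" number tells which), for a name from the list of things; names that differ only in an ending like _2 or _b are one class to them, and where a whole thing is asked for, a point or a joint stands for the part that bears it (a point fixed in the world has none). Each returns a list of dicts, best first, with "confidence" (0 to 1); they miss things now and then, are a little off and sometimes report something else, mostly with a low value. They report only what shows in the picture. A call takes as long as a camera call. They do not tell look-alikes from the thing itself.
- bot.masks_of(picture, query): "mask" (384x512 bool, what is visible of it).
- bot.landmark_of(picture, query): "xyz" ([x, y, z] in m, in world coordinates, good to about 4 mm: a listed point, or the origin of a listed thing).
The state is a dict: "t": time; "q": joint angles; "joint_vel": joint speeds; "joint_torque": joint torques, N m; "eef_pos": TCP position; "tool_rot": TCP orientation; "contact_force": force on the tool from outside, world axes, zero at the start; "torque": the same for the moment, N m; "gripper_width": opening from 0.0 (shut) to 1.0 (fully open); "grasp_force": force on a finger pad.
Only numpy, scipy, OpenCV 4.12 (cv2) and the standard library are available. Lean on these libraries where they do the work, as an engineer would, in place of code of your own. Each camera call takes 0.05 s, during which the arm holds its last target. There are 200 camera calls.

## Working session

There is one attempt and no reset: what is moved stays moved. The work goes in short steps, Python scripts to look and compute and a tool call to move; the robot and the scene stay as the last step left them, time stands still between calls to the robot, and variables do not carry over. Pictures are saved under pics/ and viewed, at most 10 in all, crops included, and the job is handed in when it is done.

Besides the shell and the picture viewer there is one more tool, called after "Request:" as name(argument=value, ...), one argument or row to a line, values as JSON. send_rows: Moves the arm, as the interface text tells. Its arguments: {"type":"object","properties":{"deltas":{"type":"string"},"claw":{"type":"number"},"force":{"type":"number"}},"required":["deltas"]}

```bash
ls; mkdir -p pics; cat > h.py <<'E'
import numpy as np, cv2
from station import bot
def px2w(c,uv,z=None,d=None):
    K=np.array([[c['fx'],0,c['cx']],[0,c['fy'],c['cy']],[0,0,1]])
    n=cv2.undistortPoints(np.array(uv,float).reshape(-1,1,2),K,np.array(c['dist_coeffs'],float)).reshape(-1,2)
    T=np.linalg.inv(c['camera_from_world'])
    r=np.c_[n[:,0],-n[:,1],-np.ones(len(n))]@T[:3,:3].T
    o=T[:3,3]
    if d is None: d=(z-o[2])/r[:,2]
    return o+r*np.reshape(d,(-1,1))
def w2px(c,p):
    p=np.atleast_2d(p);q=np.c_[p,np.ones(len(p))]@np.array(c['camera_from_world']).T
    K=np.array([[c['fx'],0,c['cx']],[0,c['fy'],c['cy']],[0,0,1]])
    return cv2.projectPoints(np.c_[q[:,0],-q[:,1],-q[:,2]],np.zeros(3),np.zeros(3),K,np.array(c['dist_coeffs'],float))[0].reshape(-1,2)
E
python3 - <<'E'
from h import *
o=bot.get_obs();print({k:np.round(v,3) for k,v in o.items()})
ims=[]
for n in ('top','side'):
    c=bot.read_camera(n);ims.append(c['img'])
    for q in ['board','fence','peg','nook','blank','blank_center','blank_push_corner','handle_pivot','handle_grip','clamp_pad','turned_knob']:
        r=bot.landmark_of(c,q)
        print(n,q,[(np.round(x['xyz'],3).tolist(),round(x['confidence'],2),w2px(c,x['xyz'])[0].astype(int).tolist()) for x in r[:3]])
cv2.imwrite('pics/a.png',cv2.resize(ims[0],(800,600))[:,:,::-1])
cv2.imwrite('pics/b.png',cv2.resize(ims[1],(800,600))[:,:,::-1])
E
```

```text
pics
{'t': np.float64(0.0), 'q': array([-1.383,  0.478,  0.022,  1.556, -0.012,  1.109, -0.083]), 'joint_vel': array([-0.   ,  0.001, -0.   , -0.   ,  0.002,  0.   ,  0.001]), 'joint_torque': array([-0.0000e+00, -5.9644e+01,  1.6080e+00, -2.8120e+01,  1.2000e-02,
        9.0000e-03,  0.0000e+00]), 'eef_pos': array([0.197, 0.645, 0.238]), 'tool_rot': array([-0.   ,  0.147,  0.989, -0.001]), 'contact_force': array([ 0.403,  0.24 , -0.128]), 'torque': array([-0.026, -0.064, -0.002]), 'grasp_force': np.float64(0.0), 'gripper_width': np.float64(1.004)}
top board [([0.602, -0.03, -0.0], 0.9, [254, 174])]
top fence [([0.566, 0.004, 0.017], 0.69, [245, 182])]
top peg [([0.675, 0.007, 0.019], 0.52, [243, 155])]
top nook [([0.662, 0.025, 0.02], 0.73, [238, 158])]
top blank [([0.296, 0.16, -0.001], 0.91, [208, 258]), ([0.646, 0.286, 0.001], 0.71, [171, 169]), ([0.585, 0.018, 0.175], 0.68, [240, 166])]
top blank_center [([0.612, -0.081, 0.027], 0.95, [267, 169]), ([0.278, 0.226, 0.011], 0.78, [190, 264]), ([0.578, 0.3, 0.008], 0.69, [167, 185])]
top blank_push_corner [([0.521, 0.312, 0.012], 0.9
[... 752 characters left out ...]
164, 0.003], 0.56, [188, 193])]
side blank_center [([0.61, -0.082, 0.029], 0.73, [294, 200]), ([0.581, 0.297, 0.013], 0.72, [237, 142]), ([0.28, 0.225, 0.008], 0.6, [178, 183])]
side blank_push_corner [([0.576, -0.171, 0.033], 0.83, [300, 220]), ([0.269, 0.29, 0.01], 0.82, [168, 173]), ([0.519, 0.306, 0.015], 0.59, [223, 146])]
side handle_pivot [([0.568, 0.102, 0.091], 0.97, [258, 161]), ([0.598, -0.032, 0.004], 0.21, [283, 196])]
side handle_grip [([0.643, 0.01, 0.016], 0.71, [287, 182]), ([0.558, 0.144, 0.168], 0.67, [250, 140]), ([0.588, 0.022, 0.174], 0.66, [275, 157])]
side clamp_pad [([0.592, 0.021, 0.171], 0.48, [276, 158])]
side turned_knob [([0.444, 0.06, 0.018], 0.55, [236, 193])]
```

View pics/a.png

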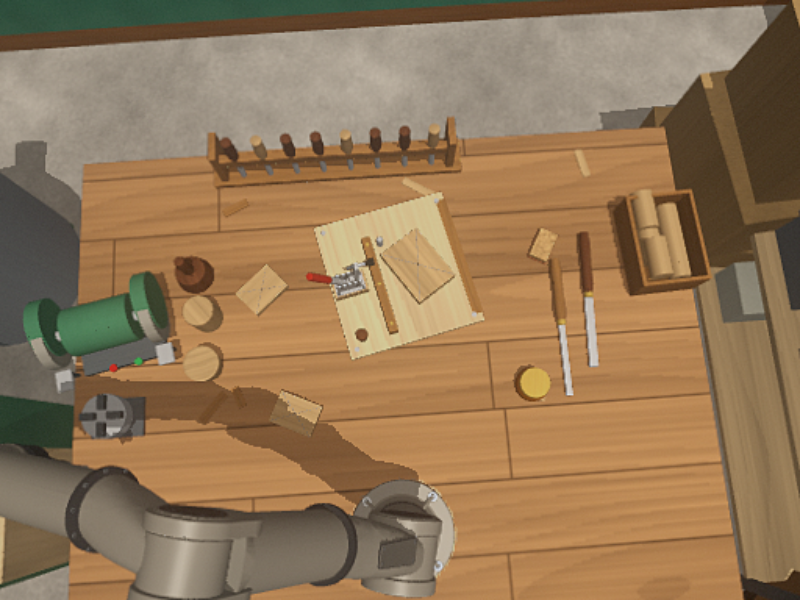

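View pics/b.png

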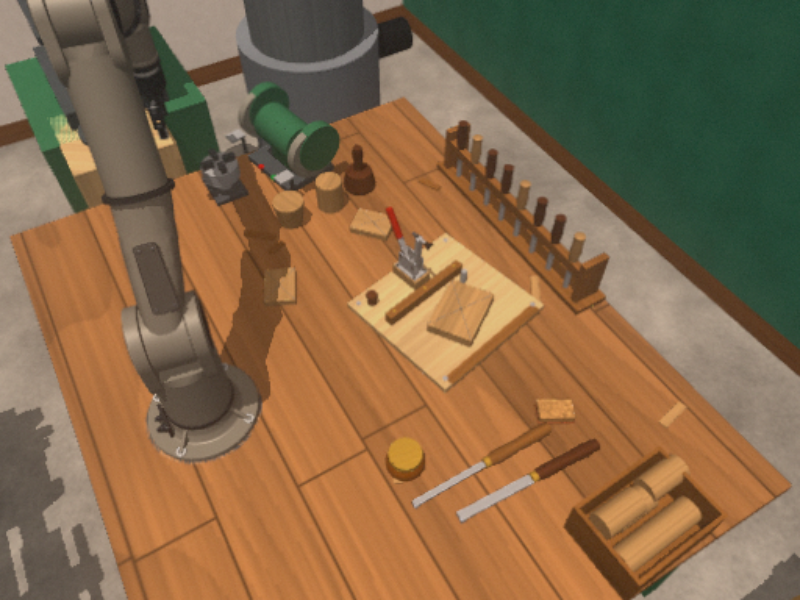

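The blank candidates in the top view are one on the board at (418,264) and two on the bench at (262,289) and (297,412). Only the first lies on the board. There is also a second, fence-like strip at the right edge at (460,255), and the fence itself is at (380,285). The handle is the red grip at (320,278). Next I'll fit the board pose and check the choice in a crop.

```bash
cat >> h.py <<'E'
MOD={'board':(0,0,0),'fence':(-20,40,18),'peg':(83,20,18),'nook':(75,40,18),'handle_pivot':(0,140,92),'handle_grip':(0,180,167)}
def fit2(A,B):
    A=np.array(A,float);B=np.array(B,float);a=A-A.mean(0);b=B-B.mean(0)
    th=np.arctan2((a[:,0]*b[:,1]-a[:,1]*b[:,0]).sum(),(a*b).sum());R=np.array([[np.cos(th),-np.sin(th)],[np.sin(th),np.cos(th)]])
    return th,B.mean(0)-R@A.mean(0)
def b2w(th,t,p):
    p=np.atleast_2d(np.array(p,float))/1000;c,s=np.cos(th),np.sin(th)
    return np.c_[p[:,:2]@np.array([[c,s],[-s,c]])+t,p[:,2]]
def w2b(th,t,p):
    p=np.atleast_2d(np.array(p,float));c,s=np.cos(th),np.sin(th)
    return np.c_[(p[:,:2]-t)@np.array([[c,-s],[s,c]]),p[:,2]]*1000
E
python3 - <<'E'
from h import *
A=[];B=[];bl=[]
cs={}
for n in ('top','side'):
    c=bot.read_camera(n);cs[n]=c
    for q,m in MOD.items():
        r=[x['xyz'] for x in bot.landmark_of(c,q) if abs(x['xyz'][2]*1000-m[2])<8 and x['confidence']>.45 and abs(x['xyz'][0]-.6)<.1]
        if r: A.append(m[:2]);B.append(r[0][:2])
    for q in ('blank','blank_center','blank_push_corner','turned_knob','clamp_pad'):
        for x in bot.landmark_of(c,q): bl.append((n,q,x['xyz'],x['confidence']))
th,t=fit2(np.array(A)/1000,B);print(th,t);print(np.round(w2b(th,t,np.c_[B,np.zeros(len(B))])[:,:2]-A,1).tolist())
for n,q,p,f in bl: 
    if abs(p[0]-.55)<.12 and abs(p[1])<.2: print(n,q,np.round(w2b(th,t,p)[0],1),round(f,2))
for n,c in cs.items():
    im=c['img'].copy()
    im=im[120:240,180:340] if n=='top' else im[110:260,200:360]
    o=(180,120) if n=='top' else (200,110)
    im=cv2.resize(im,None,fx=4,fy=4,interpolation=cv2.INTER_CUBIC)
    def draw(P,col):
        uv=(w2px(c,b2w(th,t,P))-o+.5)*4
        cv2.polylines(im,[uv.astype(int)],True,col,1)
    draw([(-170,-165,18),(170,-165,18),(170,165,18),(-170,165,18)],(0,0,255))
    draw([(-140,40,50),(100,40,50),(100,62,50),(-140,62,50)],(255,0,0))
    cs[n]=im
h=max(i.shape[0] for i in cs.values())
cv2.imwrite('pics/c.png',cs['top'][:,:,::-1]);cv2.imwrite('pics/d.png',cs['side'][:,:,::-1])
E
```

```text
0.22663738797841448 [ 0.59895065 -0.03221974]
[[1.8, 2.9], [-1.8, 1.3], [-1.8, 2.9], [-3.0, -2.4], [-1.0, 0.6], [-0.5, -1.4], [1.6, 1.6], [-1.1, -1.4], [1.7, -1.9], [3.2, -1.4], [0.4, -0.4], [0.4, -0.3]]
top blank [44.8 29.5 21.9] 0.72
top blank_center [ -0.5 -52.3  29.2] 0.81
top blank_push_corner [ -48.2 -126.3   33.5] 0.95
top turned_knob [-126.7  125.    17.6] 0.48
top clamp_pad [ -0.8  54.4 174.9] 0.43
side blank [46.4 29.1 15.9] 0.76
side blank_center [ -0.  -46.6  28.1] 0.92
side blank_center [ -2.6 178.4 165. ] 0.56
side turned_knob [-127.1  122.5   18.1] 0.57
side clamp_pad [-126.8  122.7   20.9] 0.74
side clamp_pad [  1.1  54.5 172.3] 0.51
```

View pics/c.png

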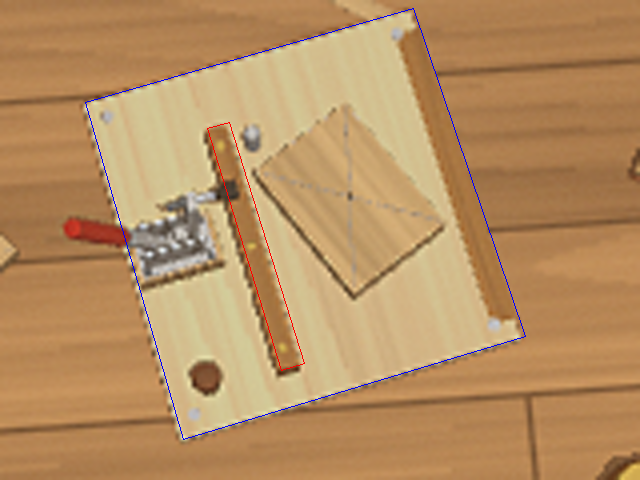

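The crop shows the 150x110 blank with pencilled diagonals centred at (350,200). Its far-left corner is at (255,175), short of the peg at (252,138), and its push corner is at (445,225) near the side rail. Next I'll move over the board for a wrist view.

Request:
send_rows(
  deltas="-0.02 -0.022 -0.02 0;-0.05 -0.055 -0.03 0;-0.08 -0.087 -0.035 0;-0.11 -0.119 -0.04 0;-0.14 -0.151 -0.045 0",
  claw=0,
)

```text
t: 2.9
eef_pos: [0.2873, 0.4588, 0.2847]
tool_rot: [0.0, 0.147, 0.989, 0.0]
contact_force: [0.6, -0.7, 0.7]
gripper_width: 0.143
grasp_force: 0.0
```

Request:
send_rows(
  deltas="-0.028 -0.03 -0.013 0;-0.056 -0.06 -0.026 0;-0.084 -0.09 -0.039 0;-0.112 -0.12 -0.052 0;-0.14 -0.15 -0.065 0",
)

```text
t: 3.4
eef_pos: [0.3774, 0.2744, 0.3501]
tool_rot: [0.0, 0.147, 0.989, 0.0]
contact_force: [1.6, 0.6, -0.3]
gripper_width: -0.001
grasp_force: 0.0
```

Request:
send_rows(
  deltas="-0.028 -0.03 0 0;-0.056 -0.06 0 0;-0.084 -0.09 0 0;-0.112 -0.12 0 0;-0.14 -0.15 0 0",
)

```text
t: 3.9
eef_pos: [0.4675, 0.0902, 0.3497]
tool_rot: [0.0, 0.147, 0.989, 0.0]
contact_force: [0.4, -0.1, 0.7]
gripper_width: -0.002
grasp_force: 0.0
```

Request:
send_rows(
  deltas="-0.03 -0.034 0 0;-0.06 -0.068 0 0;-0.09 -0.1 0 0;-0.115 -0.13 0 0;-0.13 -0.144 0 0",
)

```text
t: 4.4
eef_pos: [0.5498, -0.0879, 0.3496]
tool_rot: [0.001, 0.15, 0.989, -0.001]
contact_force: [0.1, 0.1, 0.0]
gripper_width: -0.001
grasp_force: 0.0
```

Request:
send_rows(
  deltas="0 0 0 -7;0 0 0 -14;0 0 0 -21;0 0 0 -27;0 0 0 -30",
)

```text
t: 4.9
eef_pos: [0.5494, -0.0838, 0.3494]
tool_rot: [0.0, -0.115, 0.993, 0.0]
contact_force: [-0.5, -0.8, -0.1]
gripper_width: -0.001
grasp_force: 0.0
```

```bash
python3 - <<'E'
from h import *
c=bot.read_camera('wrist');th,t=.2266,np.array([.599,-.0322])
A=[];B=[]
for q,m in list(MOD.items()):
    for x in bot.landmark_of(c,q)[:1]:
        print(q,np.round(w2b(th,t,x['xyz'])[0],1),round(x['confidence'],2))
for q in ('blank','blank_center','blank_push_corner'):
    for x in bot.landmark_of(c,q)[:2]: print(q,np.round(w2b(th,t,x['xyz'])[0],1),round(x['confidence'],2))
im=c['img'].copy()
np.savez('w0.npz',**{k:np.array(v) for k,v in c.items()})
im=cv2.resize(im,(800,600))
for P,col in (([(-170,-165,18),(170,-165,18),(170,165,18),(-170,165,18)],(0,0,255)),([(-140,40,50),(100,40,50),(100,62,50),(-140,62,50)],(255,0,0)),([(75,12,56),(91,12,56),(91,28,56),(75,28,56)],(0,255,0))):
    cv2.polylines(im,[((w2px(c,b2w(th,t,P))+.5)*800/512).astype(int)],True,col,1)
cv2.imwrite('pics/e.png',im[:,:,::-1])
print(np.round(np.linalg.inv(c['camera_from_world'])[:3,3],3))
E
```

```text
board [ 0.1 -0.7  2.1] 0.88
fence [-21.7  39.   17. ] 0.82
peg [79.7 18.2 20.5] 0.49
handle_pivot [  0.8 142.5  89.2] 0.71
handle_grip [-1.000e-01  1.818e+02  1.682e+02] 0.94
blank [-249.7  262.6    1.7] 0.84
blank [120.2 297.7   1. ] 0.74
blank_center [ -4.3 -46.9  35.7] 0.92
blank_center [ 56.3 321.9   8.7] 0.61
blank_push_corner [ -51.6 -126.7   31.9] 0.93
blank_push_corner [  1.9  54.  169.1] 0.51
[ 0.479 -0.099  0.485]
```

View pics/e.png

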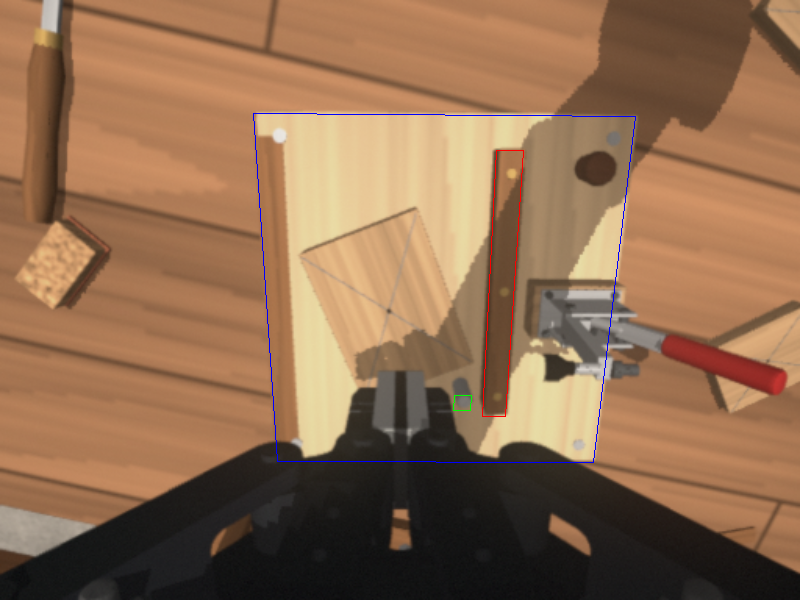

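The wrist view confirms the fit: the board and fence outlines overlie, and the peg is at (461,395). The blank's top corners are at (301,254), (416,208) and (472,358), and the rail runs along x≈285.

```bash
python3 - <<'E'
from h import *
c=dict(np.load('w0.npz'));th,t=.2266,np.array([.599,-.0322]);s=512/800
uv=np.array([(301,254),(416,208),(472,358),(389,311)])*s-.5*(1-s)
print(np.round(w2b(th,t,px2w(c,uv,z=.046)),1).tolist())
r=np.array([(265,200),(275,250),(280,300),(290,250),(296,250),(300,320),(450,200),(508,300),(390,270)])*s
d=[c['depth'][int(v),int(u)] for u,v in r]
print(np.round(w2b(th,t,px2w(c,r,d=np.array(d))),1).tolist())
r=np.array([(u,250) for u in range(255,304,4)])*s
d=[c['depth'][int(v),int(u)] for u,v in r]
print(np.round(w2b(th,t,px2w(c,r,d=np.array(d))),1)[:,1:].tolist())
print(np.round(w2b(th,t,bot.get_obs()['eef_pos']),1))
E
```

```text
[[-52.8, -123.6, 46.0], [-92.5, -24.5, 46.0], [42.9, 28.7, 46.0], [-1.7, -47.4, 46.0]]
[[-96.6, -158.4, 19.9], [-51.4, -152.2, 19.3], [-3.9, -150.4, 19.5], [-51.5, -138.4, 19.5], [-51.2, -133.3, 17.6], [16.1, -132.7, 18.5], [-97.2, 6.8, 19.4], [-13.6, 57.4, 51.5], [-39.2, -46.2, 47.9]]
[[-175.6, 1.9], [-171.7, 2.1], [-163.2, 19.7], [-159.4, 20.0], [-155.9, 19.7], [-152.2, 19.3], [-148.3, 20.4], [-144.9, 19.4], [-141.1, 19.9], [-137.6, 19.1], [-133.9, 19.0], [-130.1, 19.8], [-126.4, 20.1]]
[[-59.9 -39.1 349.3]]
```

The rail is flat, so it is no obstacle. The blank is turned about 21.6°, centred at board (-2,-48), with its corner 32 mm short of the peg and 11 mm short of the fence. I'll use half-open fingers as a two-point pusher on its near end.

Request:
send_rows(
  deltas="0.012 -0.009 0.03 -6;0.03 -0.022 0.07 -12;0.045 -0.033 0.115 -18;0.05 -0.037 0.16 -21.5;0.05 -0.037 0.2 -21.5",
  claw=0.5,
)

```text
t: 5.9
eef_pos: [0.5079, -0.1323, 0.1477]
tool_rot: [-0.0, -0.297, 0.955, -0.0]
contact_force: [0.9, 0.1, -0.7]
gripper_width: 0.501
grasp_force: 0.0
```

Request:
send_rows(
  deltas="0 0 0.04 0;0 0 0.075 0;0 0 0.1 0;0 0 0.115 0;0 0 0.115 0",
)

```text
t: 6.4
eef_pos: [0.5077, -0.1308, 0.0324]
tool_rot: [-0.002, -0.297, 0.955, 0.001]
contact_force: [0.2, 0.1, 0.1]
gripper_width: 0.498
grasp_force: 0.0
```

```bash
python3 - <<'E'
from h import *
c=bot.read_camera('wrist');th,t=.2266,np.array([.599,-.0322])
o=bot.get_obs();print(w2b(th,t,o['eef_pos']),o['tool_rot'],o['contact_force'],o['gripper_width'],o['t'],o['q'])
cv2.imwrite('pics/f.png',cv2.resize(c['img'],(800,600))[:,:,::-1])
E
```

```text
[[-110.34465825  -76.090627     33.65783693]] [-9.03879428e-04 -2.96855660e-01  9.54921884e-01  3.08557700e-04] [0.84454961 0.61155326 0.28052666] 0.4997243464109684 6.45 [-0.14313482  0.55774168  0.35122828  2.07720505 -0.34718515  0.56386939
  2.62902035]
```

View pics/f.png

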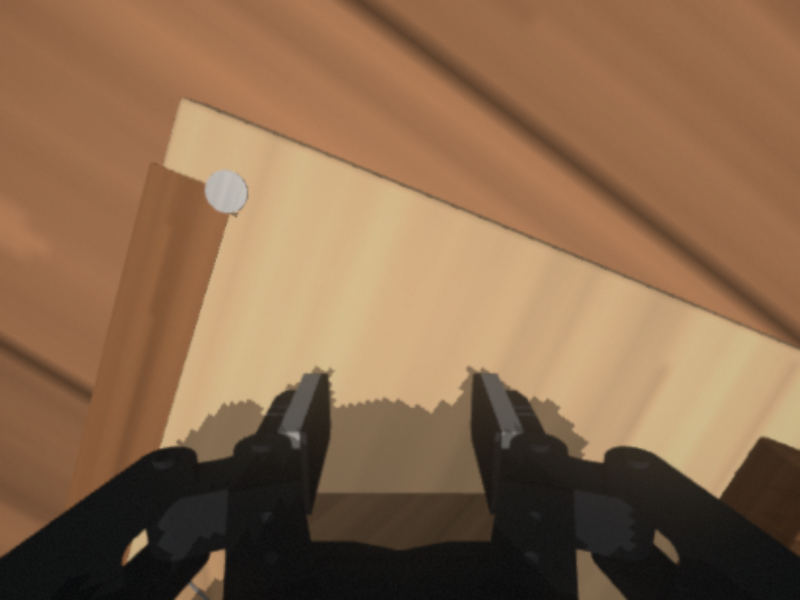

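The end face, the horizontal edge at y≈493, is parallel to the fingers with about 25 mm of gap. Next is the approach and push.

Request:
send_rows(
  deltas="-0.006 0 0 0;-0.012 0 0 0;-0.017 0 0 0;-0.021 0 0 0;-0.024 0 0 0",
)

```text
t: 6.95
eef_pos: [0.5295, -0.117, 0.0346]
tool_rot: [0.0, -0.297, 0.955, -0.0]
contact_force: [-0.3, 0.3, 0.4]
gripper_width: 0.498
grasp_force: 0.0
```

Request:
send_rows(
  deltas="-0.003 -0.0005 0 0;-0.006 -0.001 0 0;-0.009 -0.0015 0 0;-0.012 -0.002 0 0;-0.015 -0.0025 0 0",
)

```text
t: 7.45
eef_pos: [0.5428, -0.111, 0.0342]
tool_rot: [-0.0, -0.297, 0.955, 0.0]
contact_force: [-2.6, -0.7, 0.7]
gripper_width: 0.502
grasp_force: 1.1
```

```bash
cat > look.py <<'E'
from h import *
import sys
th,t=.2266,np.array([.599,-.0322])
o=bot.get_obs();F=o['contact_force'];c_,s_=np.cos(th),np.sin(th)
print('tcp',np.round(w2b(th,t,o['eef_pos'])[0],1),'Fb',np.round([F[0]*c_+F[1]*s_,-F[0]*s_+F[1]*c_,F[2]],1),'w',round(float(o['gripper_width']),2),'t',o['t'])
for n in sys.argv[1:]:
    c=bot.read_camera(n)
    for q in ('blank','blank_center','blank_push_corner'):
        for x in bot.landmark_of(c,q):
            p=w2b(th,t,x['xyz'])[0]
            if abs(p[0])<150 and abs(p[1])<150 and 10<p[2]<40: print(n,q,np.round(p,1),round(x['confidence'],2))
    M=[m for m in bot.masks_of(c,'blank')]
    K=w2px(c,b2w(th,t,(0,-20,46)))[0].astype(int)
    for m in M:
        if m['mask'][K[1]-3:K[1]+4,K[0]-3:K[0]+4].any():
            v,u=np.nonzero(m['mask']);d=c['depth'][v,u]
            p=w2b(th,t,px2w(c,np.c_[u,v],d=d));ok=abs(p[:,2]-47)<5
            r=cv2.minAreaRect(p[ok][:,:2].astype(np.float32));print(n,'rect',np.round(r[0],1),np.round(r[1],1),round(r[2],1),np.round(cv2.boxPoints(r),0).tolist());break
E
python3 look.py top side
```

```text
tcp [-72.5 -64.1  34.2] Fb [-2.7 -0.1  0.7] w 0.5 t 7.45
top blank [62.9 34.4 22.3] 0.79
top blank_center [ 13.9 -48.9  31.4] 0.9
top rect [ 46.8 -26.9] [ 74.  107.4] 22.6 [[-8.0, 8.0], [33.0, -91.0], [102.0, -62.0], [60.0, 37.0]]
side blank [67.1 36.5 16.7] 0.73
side blank_center [ 13.3 -42.9  28.4] 0.86
side blank_push_corner [ -35.2 -126.    34.3] 0.79
```

Request:
send_rows(
  deltas="-0.0015 -0.0005 0 0;-0.003 -0.001 0 0;-0.0045 -0.0015 0 0;-0.006 -0.002 0 0;-0.007 -0.0025 0 0",
)

```text
t: 8.45
eef_pos: [0.5496, -0.1091, 0.0341]
tool_rot: [-0.0, -0.297, 0.955, 0.0]
contact_force: [-4.9, -1.5, 2.7]
gripper_width: 0.499
grasp_force: 2.4
```

```bash
python3 look.py top side
```

```text
tcp [-65.4 -63.9  34.1] Fb [-5.1 -0.4  2.7] w 0.5 t 8.45
top blank [66.1 33.3 24.4] 0.68
top blank_center [ 22.2 -45.   30.8] 0.95
top rect [ 54.4 -26.3] [ 73. 109.] 21.6 [[0.0, 11.0], [41.0, -90.0], [108.0, -64.0], [68.0, 38.0]]
side blank [68.7 35.7 16. ] 0.76
side blank_center [ 19.5 -42.6  27.8] 0.96
side blank_push_corner [ -27.9 -126.    31.4] 0.93
side blank_push_corner [71.4 36.3 16.2] 0.55
```

Request:
send_rows(
  deltas="-0.0008 -0.0003 0 0;-0.0016 -0.0006 0 0",
)

```text
t: 9.15
eef_pos: [0.5497, -0.1092, 0.0341]
tool_rot: [-0.002, -0.297, 0.955, 0.001]
contact_force: [-8.5, -2.7, 4.8]
gripper_width: 0.5
grasp_force: 4.2
```

```bash
python3 look.py top side
```

```text
tcp [-65.3 -64.   34.1] Fb [-8.9 -0.7  4.8] w 0.5 t 9.15
top blank [63.5 33.  20.8] 0.85
top blank [-22.2  41.6  18.1] 0.4
top rect [ 53.9 -28.2] [ 73.8 109.6] 22.1 [[-1.0, 9.0], [40.0, -93.0], [109.0, -65.0], [67.0, 36.0]]
side blank [67.1 35.9 16.3] 0.87
side blank_center [ 22.8 -45.6  29.8] 0.59
side blank_push_corner [ -27.9 -122.8   32.9] 0.98
```

The blank is against the peg: the force rose without motion. I'll back off, shut the fingers and go round to the right face beside the push corner.

Request:
send_rows(
  deltas="0.01 0 0 0;0.025 -0.01 0 0;0.025 -0.045 0 0;0.025 -0.08 0 0;0.025 -0.1 0 0",
)

```text
t: 10.15
eef_pos: [0.59, -0.2084, 0.0353]
tool_rot: [0.002, -0.296, 0.955, -0.002]
contact_force: [-0.6, -0.0, 0.1]
gripper_width: 0.497
grasp_force: 0.0
```

Request:
send_rows(
  deltas="-0.015 0 0 0;-0.035 0 0 0;-0.048 0.002 0 0;-0.05 0.005 0 0;-0.05 0.005 0 0",
  claw=0,
)

```text
t: 10.65
eef_pos: [0.6257, -0.1713, 0.0341]
tool_rot: [-0.0, -0.298, 0.955, 0.0]
contact_force: [-0.3, 0.1, 0.2]
gripper_width: -0.003
grasp_force: 0.0
```

```bash
python3 look.py top side; python3 - <<'E'
from h import *
c=bot.read_camera('wrist')
cv2.imwrite('pics/g.png',cv2.resize(c['img'],(800,600))[:,:,::-1])
E
```

```text
tcp [  -5.2 -141.6   34.1] Fb [-0.3  0.1  0.2] w -0.0 t 10.65
top blank [68.9 33.4 22.3] 0.6
top blank_push_corner [-23.7  42.4  16.4] 0.62
side blank [70.2 34.3 18.2] 0.85
side blank_center [ 18.1 -43.4  26.7] 0.82
side blank_push_corner [ -26.4 -124.3   31.9] 0.63
side rect [ 20.9 -45. ] [157.1 110.4] 21.6 [[-72.0, -23.0], [-32.0, -125.0], [114.0, -67.0], [74.0, 35.0]]
```

View pics/g.png

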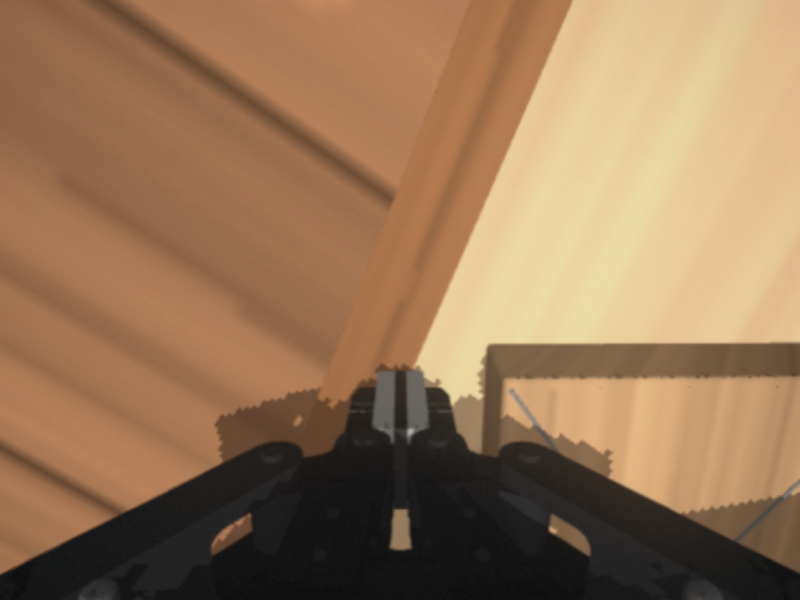

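Request:
send_rows(
  deltas="0 0.004 0 0;0 0.007 0 0;0 0.009 0 0;0 0.011 0 0;0 0.012 0 0",
)

```text
t: 11.7
eef_pos: [0.619, -0.1626, 0.0343]
tool_rot: [-0.0, -0.297, 0.955, 0.0]
contact_force: [1.1, 0.4, -0.0]
gripper_width: -0.003
grasp_force: 0.0
```

Request:
send_rows(
  deltas="0.0016 0.003 0 1;0.0032 0.006 0 2.1;0.0048 0.009 0 3.2;0.0064 0.0115 0 4.3;0.008 0.0135 0 5.4",
)

```text
t: 12.2
eef_pos: [0.6043, -0.1571, 0.0344]
tool_rot: [-0.0, -0.251, 0.968, -0.0]
contact_force: [-1.2, -5.2, -0.0]
gripper_width: 0.003
grasp_force: 1.6
```

```bash
python3 look.py top side
```

```text
tcp [ -22.9 -122.9   34.4] Fb [-2.3 -4.8 -0. ] w 0.0 t 12.2
top blank [65.4 36.5 22.6] 0.79
top blank_center [ 14.9 -43.4  30.2] 0.91
side blank [74.4 37.9 15.5] 0.91
side blank_center [ 14.3 -37.8  27.8] 0.86
side blank_center [74.1 37.  15.9] 0.65
side blank_center [-129.1  124.8   21. ] 0.21
side rect [ 12.5 -39.9] [152.6 105.5] 16.5 [[-76.0, -11.0], [-46.0, -112.0], [101.0, -69.0], [71.0, 32.0]]
```

Request:
send_rows(
  deltas="0.0016 0.0027 0 1.1;0.0032 0.0054 0 2.2;0.0048 0.008 0 3.3;0.0064 0.0107 0 4.4;0.008 0.0133 0 5.4",
)

```text
t: 13.2
eef_pos: [0.5906, -0.1494, 0.0343]
tool_rot: [-0.0, -0.205, 0.979, -0.0]
contact_force: [-1.4, -7.8, 1.8]
gripper_width: -0.002
grasp_force: 2.5
```

```bash
python3 look.py top side
```

```text
tcp [ -34.5 -112.3   34.3] Fb [-3.1 -7.3  1.8] w -0.0 t 13.2
top blank [65.7 36.8 21.8] 0.91
top blank_center [  9.2 -33.3  32. ] 0.8
top blank_push_corner [73.3 39.9 19.5] 0.19
side blank [73.2 35.8 14.4] 0.61
side blank_center [  9.5 -32.7  27.7] 0.81
side blank_push_corner [ -54.9 -106.4   32.2] 0.75
side blank_push_corner [-127.8  121.9   19.6] 0.21
side rect [-21.3  -7.2] [178.1  91.3] 47.7 [[-115.0, -42.0], [-48.0, -104.0], [72.0, 28.0], [5.0, 89.0]]
```

Request:
send_rows(
  deltas="0.0018 0.0024 0 1;0.0036 0.0048 0 2;0.0054 0.0072 0 3;0.007 0.0095 0 4;0.0085 0.0115 0 5",
)

```text
t: 14.2
eef_pos: [0.5787, -0.1412, 0.0343]
tool_rot: [-0.0, -0.162, 0.987, 0.0]
contact_force: [-1.0, -3.4, 0.6]
gripper_width: 0.004
grasp_force: 1.4
```

```bash
python3 look.py side
```

```text
tcp [ -44.2 -101.6   34.3] Fb [-1.7 -3.1  0.6] w 0.0 t 14.2
side blank [73.6 32.8 14.4] 0.62
side blank_center [  4.7 -27.7  27.6] 0.62
side blank_push_corner [-63.1 -91.9  33. ] 0.88
side rect [ -2.9 -28. ] [142.7 109.8] 5.4 [[-79.0, 20.0], [-69.0, -89.0], [73.0, -76.0], [63.0, 33.0]]
```

Request:
send_rows(
  deltas="0.0014 0.0022 0 1.1;0.0028 0.0044 0 2.2;0.0042 0.0066 0 3.3;0.0054 0.0088 0 4.4;0.0065 0.0105 0 5.6",
)

```text
t: 14.95
eef_pos: [0.5688, -0.1341, 0.0343]
tool_rot: [-0.0, -0.113, 0.994, -0.0]
contact_force: [-2.4, -4.4, 1.1]
gripper_width: 0.001
grasp_force: 1.9
```

```bash
python3 look.py top side
```

```text
tcp [-52.3 -92.5  34.3] Fb [-3.4 -3.7  1.1] w 0.0 t 14.95
top blank [73.5 35.8 23.4] 0.56
top blank_center [  2.6 -23.6  30. ] 0.53
side blank [74.2 38.9 16.7] 0.58
side blank_center [ -0.9 -20.9  27.2] 0.91
side blank_push_corner [-71.  -78.9  31.4] 0.69
```

Request:
send_rows(
  deltas="0.0003 0.0012 0 0;0.0006 0.0024 0 0;0.0009 0.0036 0 0;0.0012 0.0046 0 0;0.0015 0.0055 0 0",
)

```text
t: 15.95
eef_pos: [0.5659, -0.1298, 0.0343]
tool_rot: [-0.001, -0.114, 0.993, -0.001]
contact_force: [-3.5, -6.2, 1.1]
gripper_width: 0.002
grasp_force: 2.7
```

```bash
python3 look.py side
```

```text
tcp [-54.2 -87.7  34.3] Fb [-4.8 -5.3  1.1] w 0.0 t 15.95
side blank [74.8 35.1 18.1] 0.96
side blank_center [ -1.3 -17.8  26.7] 0.62
side blank_push_corner [-74.5 -79.2  32.5] 0.66
```

Request:
send_rows(
  deltas="0.0002 0.0007 0 0;0.0004 0.0014 0 0;0.0006 0.002 0 0",
)

```text
t: 16.5
eef_pos: [0.5649, -0.128, 0.0343]
tool_rot: [-0.001, -0.114, 0.993, -0.001]
contact_force: [-3.2, -5.6, 0.6]
gripper_width: 0.002
grasp_force: 2.7
```

```bash
python3 look.py top side
```

```text
tcp [-54.8 -85.7  34.3] Fb [-4.4 -4.8  0.6] w 0.0 t 16.5
top blank [71.9 35.5 20.6] 0.63
top blank [  0.1 -18.1  31.1] 0.5
side blank [74.6 36.3 17.3] 0.85
side blank_center [  0.3 -17.4  28.4] 0.95
side blank_center [78.2 37.4 16.4] 0.6
side blank_push_corner [-78.4 -73.   31.9] 0.8
```

Request:
send_rows(
  deltas="0.0002 0.0007 0 0;0.0004 0.0014 0 0;0.0005 0.002 0 0",
)

```text
t: 17.3
eef_pos: [0.5637, -0.1266, 0.0343]
tool_rot: [-0.001, -0.114, 0.994, -0.001]
contact_force: [-3.8, -7.1, 0.8]
gripper_width: -0.003
grasp_force: 3.1
```

Request:
send_rows(
  deltas="0 0.0005 0 0;0 0.001 0 0",
)

```text
t: 17.5
eef_pos: [0.5636, -0.1264, 0.0343]
tool_rot: [-0.0, -0.114, 0.994, -0.001]
contact_force: [-4.0, -8.8, -0.8]
gripper_width: -0.002
grasp_force: 4.3
```

```bash
python3 look.py
```

```text
tcp [-55.7 -83.8  34.3] Fb [-5.9 -7.7 -0.8] w -0.0 t 17.5
```

Motion has stopped at about 7.7 N into the fence and 6 N towards the peg. I'll hold it and check.

Request:
send_rows(
  deltas="0 0 0 0;0 0 0 0;0 0 0 0;0 0 0 0;0 0 0 0",
)

```text
t: 18.0
eef_pos: [0.5636, -0.1265, 0.0343]
tool_rot: [-0.0, -0.113, 0.994, -0.001]
contact_force: [-3.4, -8.9, 0.4]
gripper_width: 0.0
grasp_force: 3.9
```

Request:
send_rows(
  deltas="0 0 0 0;0 0 0 0;0 0 0 0",
)

```text
t: 18.3
eef_pos: [0.5636, -0.1264, 0.0343]
tool_rot: [-0.001, -0.113, 0.994, -0.001]
contact_force: [-3.6, -8.0, -0.2]
gripper_width: -0.001
grasp_force: 3.9
```

```bash
python3 look.py side; python3 - <<'E'
from h import *
th,t=.2266,np.array([.599,-.0322])
c=bot.read_camera('top')
im=cv2.resize(c['img'][120:240,180:340],None,fx=5,fy=5,interpolation=cv2.INTER_CUBIC)
c2=bot.read_camera('side')
i2=cv2.resize(c2['img'][150:250,220:350],None,fx=6,fy=6,interpolation=cv2.INTER_CUBIC)[:600,:780]
cv2.imwrite('pics/h.png',i2[:,:,::-1])
E
```

```text
tcp [-55.7 -83.8  34.3] Fb [-5.3 -7.  -0.2] w -0.0 t 18.3
side blank [77.  37.8 18.2] 0.83
side blank [-77.4 -73.2  32.3] 0.47
side blank_center [ -1.2 -14.9  28.7] 0.88
side blank_push_corner [-78.1 -70.9  31.9] 0.69
```

View pics/h.png

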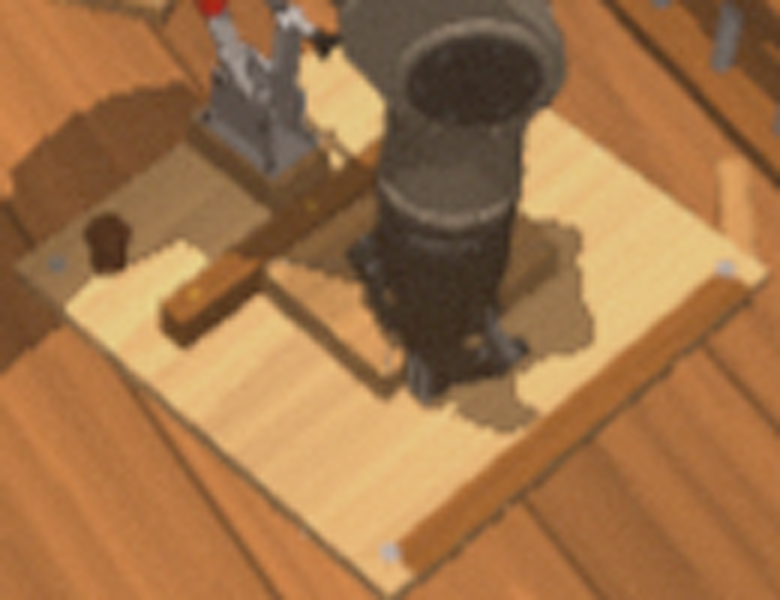

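Request:
send_rows(
  deltas="0 -0.004 0 0;0 -0.012 0 0;0 -0.03 0 0;0.01 -0.03 -0.04 0;0.03 -0.01 -0.085 0",
)

```text
t: 19.15
eef_pos: [0.5399, -0.1434, 0.1169]
tool_rot: [-0.0, -0.113, 0.994, -0.001]
contact_force: [1.7, 0.4, 1.6]
gripper_width: 0.003
grasp_force: 0.0
```

Request:
send_rows(
  deltas="0 0.015 -0.045 0;0 0.03 -0.09 0;0 0.045 -0.13 0;0 0.055 -0.17 0;0 0.06 -0.19 0",
)

```text
t: 19.65
eef_pos: [0.5269, -0.0816, 0.3106]
tool_rot: [0.003, -0.116, 0.993, 0.001]
contact_force: [1.2, -0.7, 1.5]
gripper_width: -0.002
grasp_force: 0.0
```

```bash
cat > seat.py <<'E'
from h import *
import sys
th,t=.2266,np.array([.599,-.0322])
c=bot.read_camera('wrist')
im=cv2.resize(c['img'],None,fx=4,fy=4,interpolation=cv2.INTER_CUBIC)
uv=w2px(c,b2w(th,t,[(-90,-80,46),(110,-80,46),(110,80,46),(-90,80,46)]))*4
x0,y0=np.clip(uv.min(0).astype(int),0,None);x1,y1=uv.max(0).astype(int)
im=im[y0:y1,x0:x1];s=min(800/im.shape[1],600/im.shape[0]);print(x0,y0,s)
cv2.imwrite(sys.argv[1],cv2.resize(im,None,fx=s,fy=s)[:,:,::-1])
E
python3 seat.py pics/i.png; python3 look.py top side wrist
```

```text
862 616 1.0507880910683012
tcp [-80.2 -31.9 312.5] Fb [ 1.2 -0.3  2.7] w -0.0 t 19.7
top blank [74.1 37.4 22.9] 0.75
top blank_center [ -1.2 -19.2  29.9] 0.81
side blank_center [ -0.3 -16.7  28.6] 0.93
side blank_center [-129.5  121.1   18. ] 0.55
side blank_push_corner [-77.7 -70.3  35.1] 0.91
side rect [  0.5 -16.8] [115.5 155.2] 87.4 [[-80.0, -71.0], [75.0, -78.0], [81.0, 37.0], [-74.0, 44.0]]
wrist blank [72.4 37.3 18. ] 0.82
wrist blank_center [ -1.3 -14.8  34.5] 0.74
wrist blank_push_corner [-80.9 -71.3  31.3] 0.91
wrist rect [ -3.7 -16.5] [110.  149.5] 87.7 [[-81.0, -68.0], [69.0, -74.0], [73.0, 35.0], [-76.0, 41.0]]
```

View pics/i.png

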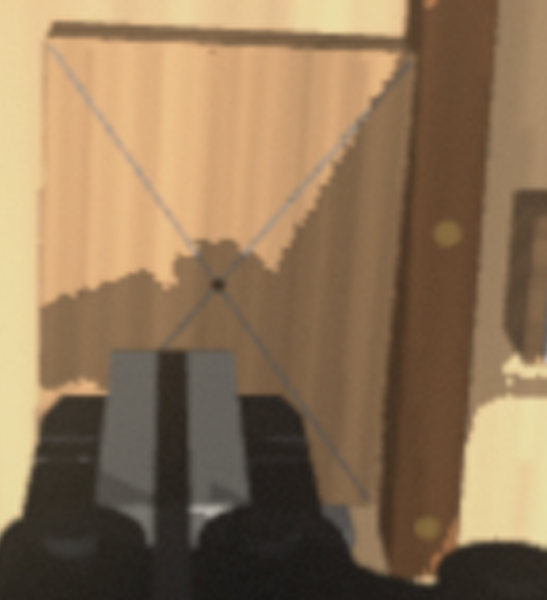

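This view shows the blank over-swung by about 2.5°: its near-left corner is on the fence at (412,45), but its far-left corner at (367,500) is still a few mm off. I'll press the far part of the right face toward the fence.

Request:
send_rows(
  deltas="-0.03 -0.02 0.01 0;-0.06 -0.04 0.04 0;-0.09 -0.06 0.08 0;-0.115 -0.075 0.125 0;-0.115 -0.075 0.17 0",
)

```text
t: 20.95
eef_pos: [0.658, -0.1312, 0.137]
tool_rot: [0.002, -0.115, 0.993, -0.001]
contact_force: [0.4, -0.4, 1.0]
gripper_width: -0.0
grasp_force: 0.0
```

Request:
send_rows(
  deltas="0 0 0.04 0;0 0 0.075 0;0 0 0.1 0;0 0 0.108 0;0 0 0.108 0",
)

```text
t: 21.45
eef_pos: [0.6538, -0.1297, 0.029]
tool_rot: [-0.001, -0.115, 0.993, 0.0]
contact_force: [-0.3, -0.5, -0.6]
gripper_width: -0.001
grasp_force: 0.0
```

```bash
python3 look.py
```

```text
tcp [  31.5 -107.4   29. ] Fb [-0.4 -0.4 -0.6] w -0.0 t 21.45
```

Request:
send_rows(
  deltas="0 0.005 -0.004 0;0 0.01 -0.004 0;0 0.013 -0.004 0;0 0.015 -0.004 0;0 0.0165 -0.004 0",
)

```text
t: 21.95
eef_pos: [0.6507, -0.1133, 0.0345]
tool_rot: [0.0, -0.115, 0.993, 0.0]
contact_force: [0.2, -0.4, 0.3]
gripper_width: -0.0
grasp_force: 0.0
```

Request:
send_rows(
  deltas="0 0.001 0 0;0 0.002 0 0;0 0.003 0 0;0 0.004 0 0;0 0.005 0 0",
)

```text
t: 22.45
eef_pos: [0.6497, -0.1095, 0.034]
tool_rot: [0.0, -0.114, 0.993, -0.0]
contact_force: [1.7, -1.7, -0.4]
gripper_width: -0.004
grasp_force: 0.8
```

```bash
python3 look.py side
```

```text
tcp [ 32.  -86.7  34. ] Fb [ 1.3 -2.  -0.4] w -0.0 t 22.45
side blank_center [ -3.2 -16.1  28.1] 0.56
side blank_center [-19.9  38.2  16.1] 0.38
side blank_push_corner [-74.8 -69.4  33.6] 0.7
side blank_push_corner [ -0.2 -13.8  26.7] 0.47
side rect [ -1.6 -17.6] [113.3 152.3] 88.2 [[-80.0, -72.0], [73.0, -77.0], [76.0, 37.0], [-76.0, 41.0]]
```

Request:
send_rows(
  deltas="0 0.001 0 0;0 0.002 0 0;0 0.003 0 0",
)

```text
t: 23.0
eef_pos: [0.6491, -0.1061, 0.0341]
tool_rot: [0.0, -0.114, 0.993, -0.0]
contact_force: [2.9, -2.0, -0.4]
gripper_width: 0.004
grasp_force: 1.7
```

Request:
send_rows(
  deltas="0 0.0007 0 0;0 0.0014 0 0",
)

```text
t: 23.2
eef_pos: [0.6491, -0.1061, 0.0343]
tool_rot: [0.001, -0.114, 0.993, -0.001]
contact_force: [3.5, -5.9, -2.0]
gripper_width: 0.001
grasp_force: 3.3
```

```bash
python3 look.py side
```

```text
tcp [ 32.2 -83.2  34.3] Fb [ 2.1 -6.6 -2. ] w 0.0 t 23.2
side blank [75.2 43.2 14.5] 0.95
side blank_center [ -2.2 -14.5  29.5] 0.58
side blank_push_corner [-75.4 -72.2  31.3] 0.69
side rect [ -6.7 -15.3] [114.6 150.9] 87.2 [[-85.0, -69.0], [66.0, -76.0], [71.0, 38.0], [-79.0, 46.0]]
```

It's flush now, stopped at 6.6 N. Next I'll push the near end toward the peg, roughly in line with it.

Request:
send_rows(
  deltas="0 -0.004 0 0;0 -0.014 -0.01 0;0.02 -0.014 -0.05 0;0.06 0 -0.08 0;0.1 0.04 -0.08 0",
)

```text
t: 23.95
eef_pos: [0.5502, -0.097, 0.118]
tool_rot: [0.003, -0.112, 0.994, -0.001]
contact_force: [0.7, 0.2, 0.3]
gripper_width: 0.002
grasp_force: 0.0
```

Request:
send_rows(
  deltas="0.03 0.03 0 0;0.04 0.05 0.01 0;0.04 0.05 0.04 0;0.04 0.05 0.068 0;0.04 0.05 0.072 0",
)

```text
t: 24.45
eef_pos: [0.4964, -0.0527, 0.0402]
tool_rot: [-0.002, -0.115, 0.993, 0.001]
contact_force: [-0.2, 0.2, -0.4]
gripper_width: -0.002
grasp_force: 0.0
```

```bash
python3 look.py side
```

```text
tcp [-104.5    3.1   40.2] Fb [-0.1  0.3 -0.4] w -0.0 t 24.45
side blank [73.1 42.1 18.3] 0.89
side blank_center [ -4.  -14.6  28.4] 0.67
side blank_push_corner [-75.9 -72.8  33.2] 0.69
side rect [ -3.2 -15.4] [152.5 111.9] 0.4 [[-80.0, 40.0], [-79.0, -72.0], [73.0, -71.0], [73.0, 41.0]]
```

Request:
send_rows(
  deltas="-0.004 0.003 0 0;-0.008 0.005 0 0;-0.011 0.006 0 0;-0.013 0.006 0 0;-0.014 0.006 0 0",
)

```text
t: 25.2
eef_pos: [0.5107, -0.0438, 0.0418]
tool_rot: [-0.0, -0.115, 0.993, 0.0]
contact_force: [-2.3, 0.1, 1.1]
gripper_width: 0.001
grasp_force: 0.8
```

Request:
send_rows(
  deltas="-0.001 0 0 0;-0.002 0 0 0;-0.003 0 0 0;-0.004 0 0 0",
)

```text
t: 25.6
eef_pos: [0.5134, -0.0434, 0.0415]
tool_rot: [-0.001, -0.114, 0.993, 0.0]
contact_force: [-7.3, -1.4, 5.9]
gripper_width: 0.001
grasp_force: 3.7
```

```bash
python3 look.py side
```

```text
tcp [-85.9   8.3  41.5] Fb [-7.4  0.3  5.9] w 0.0 t 25.6
side blank [77.1 42.4 16.5] 0.69
side blank_center [ -1.5 -17.4  25.3] 0.97
side blank_center [76.9 38.5 16.3] 0.56
side blank_push_corner [-77.1 -72.1  31.4] 0.78
side rect [ -0.6 -16.5] [153.4 110.7] 0.0 [[-77.0, 39.0], [-77.0, -72.0], [76.0, -72.0], [76.0, 39.0]]
```

On the peg at 7.4 N. I'll release and give the final steady press on the middle of the long right face.

Request:
send_rows(
  deltas="0.003 0 0 0;0.016 0 -0.02 0;0.01 -0.03 -0.06 0;-0.02 -0.07 -0.08 0;-0.06 -0.11 -0.08 0",
)

```text
t: 26.35
eef_pos: [0.5923, -0.1326, 0.1254]
tool_rot: [0.004, -0.114, 0.993, -0.0]
contact_force: [1.3, 0.5, 0.4]
gripper_width: -0.002
grasp_force: 0.0
```

Request:
send_rows(
  deltas="-0.02 -0.006 0.03 0;-0.024 -0.006 0.06 0;-0.024 -0.006 0.085 0;-0.024 -0.006 0.087 0;-0.024 -0.006 0.087 0",
)

```text
t: 26.85
eef_pos: [0.6143, -0.1315, 0.0346]
tool_rot: [0.0, -0.114, 0.993, -0.0]
contact_force: [0.3, 0.3, 0.6]
gripper_width: -0.006
grasp_force: 0.0
```

```bash
python3 look.py side
```

```text
tcp [  -7.4 -100.2   34.6] Fb [0.3 0.2 0.6] w -0.01 t 26.85
side blank [77.1 43.  15.7] 0.97
side blank [-74.3 -68.7  32.2] 0.17
side blank_center [  0.2 -12.1  26. ] 0.78
side blank_push_corner [-74.4 -71.1  32.6] 0.62
side rect [ -1.5 -14.2] [152.2 112.2] 1.1 [[-79.0, 40.0], [-77.0, -72.0], [76.0, -69.0], [73.0, 43.0]]
```

Request:
send_rows(
  deltas="0 0.004 0 0;0 0.008 0 0;0 0.011 0 0;0 0.013 0 0;0 0.0145 0 0",
)

```text
t: 27.6
eef_pos: [0.6107, -0.1168, 0.0345]
tool_rot: [-0.0, -0.115, 0.993, 0.0]
contact_force: [-1.9, 0.2, -0.3]
gripper_width: 0.005
grasp_force: 0.0
```

Request:
send_rows(
  deltas="0 0.001 0 0;-0.0003 0.002 0 0;-0.0006 0.003 0 0;-0.001 0.0038 0 0",
)

```text
t: 28.0
eef_pos: [0.6107, -0.1149, 0.0346]
tool_rot: [0.0, -0.114, 0.993, -0.001]
contact_force: [0.9, -6.1, -0.8]
gripper_width: 0.002
grasp_force: 2.7
```

```bash
python3 look.py
```

```text
tcp [ -7.2 -83.2  34.6] Fb [-0.5 -6.2 -0.8] w 0.0 t 28.0
```

Request:
send_rows(
  deltas="0 0.0004 0 0;0 0.0004 0 0;0 0.0004 0 0;0 0.0004 0 0;0 0.0004 0 0",
)

```text
t: 28.5
eef_pos: [0.6107, -0.1149, 0.0346]
tool_rot: [0.0, -0.114, 0.994, -0.001]
contact_force: [-0.1, -5.8, -1.3]
gripper_width: 0.001
grasp_force: 2.6
```

Request:
send_rows(
  deltas="0 0 0 0;0 0 0 0;0 0 0 0",
)

```text
t: 28.8
eef_pos: [0.6107, -0.1149, 0.0346]
tool_rot: [0.0, -0.114, 0.994, -0.001]
contact_force: [-0.0, -6.3, -1.0]
gripper_width: 0.002
grasp_force: 2.6
```

Request:
send_rows(
  deltas="0 -0.003 0 0;0 -0.015 0 0;0 -0.025 -0.03 0;0.03 -0.025 -0.07 0;0.06 0 -0.12 0",
)

```text
t: 29.3
eef_pos: [0.559, -0.134, 0.1452]
tool_rot: [-0.0, -0.112, 0.994, -0.001]
contact_force: [0.4, 0.2, 1.1]
gripper_width: 0.003
grasp_force: 0.0
```

Request:
send_rows(
  deltas="0.02 0.02 -0.04 0;0.04 0.04 -0.09 0;0.05 0.06 -0.14 0;0.05 0.06 -0.17 0;0.05 0.06 -0.175 0",
)

```text
t: 29.8
eef_pos: [0.4995, -0.0833, 0.3242]
tool_rot: [0.005, -0.115, 0.993, 0.001]
contact_force: [0.4, -0.4, -0.1]
gripper_width: -0.002
grasp_force: 0.0
```

```bash
python3 seat.py pics/j.png; python3 look.py side wrist; python3 - <<'E'
from h import *
th,t=.2266,np.array([.599,-.0322])
for n in ('top','side','wrist'):
    c=bot.read_camera(n)
    for q in ('handle_grip','handle_pivot','turned_knob'):
        for x in bot.landmark_of(c,q)[:1]: print(n,q,np.round(w2b(th,t,x['xyz'])[0],1),round(x['confidence'],2))
E
```

```text
855 690 1.1194029850746268
tcp [-108.8  -27.4  322.5] Fb [ 0.2 -0.4  0. ] w 0.0 t 29.85
side blank [75.7 43.  17.8] 0.95
side blank_center [  0.6 -12.8  29.6] 0.89
side blank_push_corner [-73.3 -68.7  33.8] 0.86
side rect [  0.3 -12.9] [116.1 155.1] 89.1 [[-78.0, -70.0], [77.0, -72.0], [79.0, 44.0], [-76.0, 46.0]]
wrist blank [75.1 41.3 15.3] 0.96
wrist blank_center [ -0.9 -13.6  33.2] 0.82
wrist blank_push_corner [-76.4 -67.   33.1] 0.72
top handle_grip [ -2.6 182.7 167.7] 0.66
top handle_pivot [  0.5 141.7  92.6] 0.82
top turned_knob [-121.7  126.8   19.2] 0.53
side handle_grip [  0.7 179.9 165.4] 0.63
side handle_pivot [ -0.4 142.1  88.9] 0.98
side turned_knob [-128.1  123.9   17.7] 0.56
wrist handle_grip [  0.3 180.3 168.7] 0.85
wrist handle_pivot [ -0.2 139.6  92. ] 0.97
wrist turned_knob [-124.5  131.2   14.3] 0.73
```

View pics/j.png

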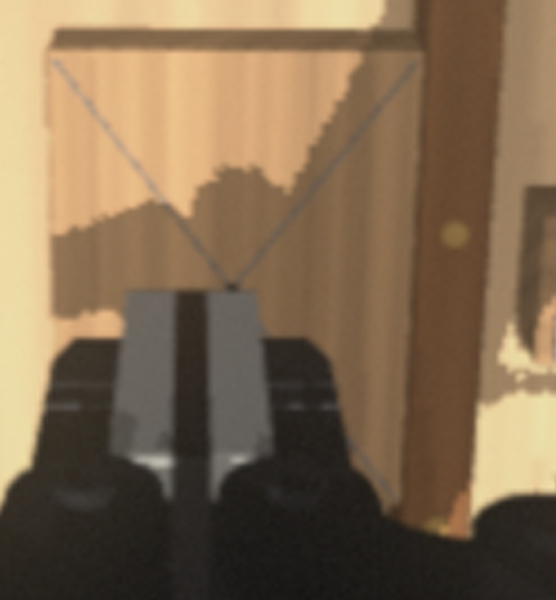

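The blank is now flush along the whole fence edge, from (418,45) to (398,500), with its far end on the peg. Next I'll go above the handle.

Request:
send_rows(
  deltas="-0.02 0.035 0 0;-0.042 0.08 0 0;-0.064 0.125 0 0;-0.086 0.168 0 0;-0.1 0.196 0 0",
)

```text
t: 31.45
eef_pos: [0.5503, 0.135, 0.3187]
tool_rot: [0.0, -0.117, 0.993, 0.0]
contact_force: [0.3, -0.7, -0.2]
gripper_width: -0.001
grasp_force: 0.0
```

Request:
send_rows(
  deltas="-0.008 0.014 0.01 0;-0.008 0.015 0.035 0;-0.008 0.015 0.06 0;-0.008 0.015 0.07 0;-0.008 0.015 0.07 0",
)

```text
t: 31.95
eef_pos: [0.5536, 0.1454, 0.2474]
tool_rot: [-0.002, -0.114, 0.994, -0.001]
contact_force: [-0.2, 0.2, -0.1]
gripper_width: -0.005
grasp_force: 0.0
```

```bash
python3 look.py side
```

```text
tcp [ -4.3 183.2 247.4] Fb [-0.2  0.2 -0.1] w -0.0 t 31.95
side blank [78.  41.  16.4] 0.74
side blank_center [  2.  -12.1  26.6] 0.81
side blank_push_corner [-72.9 -72.8  33.4] 0.82
side rect [ -0.3 -15.4] [153.3 112.9] 0.9 [[-78.0, 40.0], [-76.0, -73.0], [77.0, -71.0], [76.0, 42.0]]
```

Request:
send_rows(
  deltas="-0.002 0 0.006 0;-0.004 0 0.012 0;-0.004 0 0.018 0;-0.004 0.002 0.023 0;-0.004 0.004 0.028 0",
)

```text
t: 32.7
eef_pos: [0.5573, 0.1517, 0.2203]
tool_rot: [-0.0, -0.114, 0.993, -0.0]
contact_force: [0.6, -0.3, 0.5]
gripper_width: 0.001
grasp_force: 0.0
```

Request:
send_rows(
  deltas="0 0.003 0.004 0;0 0.006 0.008 0;0 0.01 0.013 0;0 0.013 0.018 0;0 0.016 0.023 0",
)

```text
t: 33.2
eef_pos: [0.5532, 0.1731, 0.2003]
tool_rot: [-0.0, -0.116, 0.993, 0.004]
contact_force: [-14.4, 13.9, 28.7]
gripper_width: -0.002
grasp_force: 16.2
```

```bash
cat > hd.py <<'E'
from h import *
th,t=.2266,np.array([.599,-.0322])
for n in ('top','side'):
    c=bot.read_camera(n)
    for q in ('handle_grip','clamp_pad'):
        for x in bot.landmark_of(c,q)[:2]: print(n,q,np.round(w2b(th,t,x['xyz'])[0],1),round(x['confidence'],2))
E
python3 look.py; python3 hd.py
```

```text
tcp [  1.5 210.3 200.3] Fb [-11.   16.7  28.7] w -0.0 t 33.2
top handle_grip [1.000e-01 1.898e+02 1.638e+02] 0.43
top clamp_pad [ -2.6  33.3 162. ] 0.42
top clamp_pad [-88.4 497.7  -0.7] 0.22
side handle_grip [ -0.2 189.6 160.7] 0.5
side handle_grip [75.2 40.8 19. ] 0.29
side clamp_pad [  4.4  33.2 158.5] 0.45
side clamp_pad [-225.5 -338.6    2.1] 0.29
```

The finger ran onto the handle's end cap, and the handle has turned about 7°. I'll lift and re-place it on the side of the grip.

Request:
send_rows(
  deltas="0 0 -0.01 0;0 -0.005 -0.025 0;0 -0.02 -0.035 0;0 -0.03 -0.035 0;0 -0.03 -0.035 0",
)

```text
t: 34.0
eef_pos: [0.5614, 0.1345, 0.2333]
tool_rot: [0.0, -0.112, 0.994, -0.0]
contact_force: [0.1, 0.5, -0.1]
gripper_width: -0.002
grasp_force: 0.0
```

```bash
python3 look.py; python3 hd.py
```

```text
tcp [  0.8 170.9 233.3] Fb [ 0.2  0.5 -0.1] w -0.0 t 34.0
top handle_grip [-1.000e-01  1.878e+02  1.585e+02] 0.62
top handle_grip [ 3.000e+01  4.645e+02 -3.000e-01] 0.17
top clamp_pad [  1.5  32.  161.4] 0.52
side handle_grip [ -1.5 191.2 159.2] 0.48
side clamp_pad [  0.7  32.8 159.4] 0.45
```

Request:
send_rows(
  deltas="0 0.001 0.012 0;0 0.002 0.025 0;0 0.002 0.036 0;0 0.002 0.042 0;0 0.002 0.045 0",
)

```text
t: 34.8
eef_pos: [0.5597, 0.1397, 0.1867]
tool_rot: [-0.001, -0.115, 0.993, -0.0]
contact_force: [0.1, -0.6, 0.8]
gripper_width: -0.0
grasp_force: 0.0
```

Request:
send_rows(
  deltas="0 0.003 0.001 0;0 0.006 0.003 0;0 0.009 0.005 0;0 0.012 0.007 0;0 0.015 0.009 0",
)

```text
t: 35.3
eef_pos: [0.5571, 0.1549, 0.1791]
tool_rot: [0.0, -0.115, 0.993, 0.0]
contact_force: [0.2, -0.5, 0.0]
gripper_width: -0.0
grasp_force: 0.4
```

```bash
python3 look.py; python3 hd.py
```

```text
tcp [  1.2 191.7 179.1] Fb [ 0.  -0.5  0. ] w -0.0 t 35.3
top handle_grip [  3.3 196.9 155.7] 0.58
top clamp_pad [ -1.6  23.6 151. ] 0.44
side handle_grip [ -0.8 197.6 155.3] 0.69
side handle_grip [-349.9 -226.2    1.2] 0.19
side clamp_pad [  3.6  18.8 143.3] 0.52
```

Request:
send_rows(
  deltas="0 0.004 0.004 0;0 0.008 0.009 0;0 0.011 0.014 0;0 0.014 0.018 0;0 0.017 0.022 0",
)

```text
t: 36.1
eef_pos: [0.5527, 0.1715, 0.1564]
tool_rot: [-0.0, -0.115, 0.993, -0.0]
contact_force: [0.8, -0.7, 0.5]
gripper_width: 0.001
grasp_force: 0.3
```

Request:
send_rows(
  deltas="0 0.003 0.004 0;0 0.005 0.008 0;0 0.007 0.013 0;0 0.009 0.018 0;0 0.011 0.023 0",
)

```text
t: 36.6
eef_pos: [0.5504, 0.182, 0.1335]
tool_rot: [-0.0, -0.114, 0.993, 0.0]
contact_force: [0.7, 0.6, 0.7]
gripper_width: 0.002
grasp_force: 0.3
```

```bash
python3 look.py side; python3 hd.py
```

```text
tcp [  0.8 219.6 133.5] Fb [0.8 0.4 0.7] w 0.0 t 36.6
side blank [75.6 41.9 15.6] 0.72
side blank_center [ -0.1 -12.2  28. ] 0.83
side blank_push_corner [-74.  -69.8  37.8] 0.73
side rect [  0.5 -15.3] [113.5 153.7] 90.0 [[-76.0, -72.0], [77.0, -72.0], [77.0, 41.0], [-76.0, 41.0]]
top handle_grip [  1.2 223.8 111.8] 0.6
top clamp_pad [137.8 471.2   2.3] 0.71
top clamp_pad [  0.7 -15.1  30.9] 0.67
side handle_grip [ -0.6 224.1 109.6] 0.68
side clamp_pad [-174.1 -424.9    2.4] 0.32
side clamp_pad [ -32.1 -359.9   -2.9] 0.24
```

Request:
send_rows(
  deltas="0 0.002 0.006 0;0 0.003 0.012 0;0 0.004 0.017 0;0 0.005 0.02 0;0 0.005 0.023 0",
)

```text
t: 37.65
eef_pos: [0.549, 0.1867, 0.1104]
tool_rot: [-0.0, -0.115, 0.993, -0.0]
contact_force: [-0.8, 0.6, 1.0]
gripper_width: 0.003
grasp_force: 0.2
```

```bash
python3 look.py; python3 hd.py
```

```text
tcp [  0.5 224.6 110.4] Fb [-0.6  0.8  1. ] w 0.0 t 37.65
top handle_grip [  0.9 224.3  92.5] 0.53
side handle_grip [  1.4 224.9  90.8] 0.69
side clamp_pad [ 2.6  2.8 45. ] 0.46
side clamp_pad [ -0.6 -11.8  29.7] 0.18
```

Request:
send_rows(
  deltas="0 0 0.0015 0;0 0 0.003 0;0 0 0.0045 0;0 0 0.0045 0",
)

```text
t: 38.35
eef_pos: [0.5496, 0.1867, 0.1085]
tool_rot: [0.0, -0.114, 0.993, 0.001]
contact_force: [-6.8, -1.9, 19.7]
gripper_width: 0.003
grasp_force: 10.1
```

Request:
send_rows(
  deltas="0 0 0.001 0;0 0 0.002 0;0 0 0.002 0",
)

```text
t: 38.65
eef_pos: [0.5498, 0.1867, 0.1082]
tool_rot: [0.0, -0.114, 0.993, 0.001]
contact_force: [-13.7, -2.4, 35.7]
gripper_width: 0.003
grasp_force: 17.9
```

```bash
python3 look.py; python3 hd.py
```

```text
tcp [  1.2 224.3 108.2] Fb [-13.9   0.7  35.7] w 0.0 t 38.65
top handle_grip [  5.4 226.8  92.8] 0.65
top handle_grip [-24.4  43.6  17.7] 0.15
side handle_grip [ -1.6 221.6  87.9] 0.61
side handle_grip [ -1.1 -11.   28.6] 0.23
side clamp_pad [ 2.2  4.3 46.3] 0.55
```

The handle is hard against its stop. I'll retract straight up and check.

Request:
send_rows(
  deltas="0 0 -0.008 0;0 0 -0.03 0;0 0 -0.07 0;0 0 -0.11 0;0 0 -0.15 0",
)

```text
t: 39.45
eef_pos: [0.549, 0.1864, 0.2558]
tool_rot: [-0.0, -0.114, 0.993, -0.0]
contact_force: [0.3, 0.3, 0.3]
gripper_width: -0.003
grasp_force: 0.0
```

Request:
send_rows(
  deltas="0.03 0 -0.02 0;0.06 0 -0.04 0;0.09 0 -0.05 0;0.1 0 -0.05 0;0.1 0 -0.05 0",
)

```text
t: 39.95
eef_pos: [0.4511, 0.1639, 0.3045]
tool_rot: [0.0, -0.115, 0.993, 0.001]
contact_force: [1.1, 0.3, 0.1]
gripper_width: 0.004
grasp_force: 0.0
```

```bash
python3 look.py top side; python3 hd.py; python3 - <<'E'
from h import *
th,t=.2266,np.array([.599,-.0322])
c=bot.read_camera('side')
im=cv2.resize(c['img'][110:250,210:350],None,fx=4.2,fy=4.2,interpolation=cv2.INTER_CUBIC)
cv2.imwrite('pics/k.png',im[:,:,::-1])
E
```

```text
tcp [-100.   224.3  304.5] Fb [1.1 0.  0.1] w 0.0 t 39.95
top blank [72.4 41.4 21. ] 0.59
top blank [73.4 38.8 19.8] 0.52
top blank_center [  0.7 -16.2  29.7] 0.74
top blank_push_corner [-72.1 -68.2  34. ] 0.55
top rect [ -1.2 -10.7] [150.3 107.2] 0.3 [[-77.0, 43.0], [-76.0, -65.0], [74.0, -64.0], [74.0, 43.0]]
side blank [76.3 40.4 18.7] 0.8
side blank_center [ -0.8 -14.3  27.9] 0.79
side blank_push_corner [-75.7 -70.9  32.5] 0.66
side rect [ -0.4 -15.7] [112.8 152.5] 88.5 [[-78.0, -70.0], [74.0, -74.0], [77.0, 39.0], [-75.0, 43.0]]
top handle_grip [  2.7 223.2  89.7] 0.64
side handle_grip [ -2.5 225.   90.9] 0.52
side clamp_pad [ 6.4  3.7 47. ] 0.53
```

View pics/k.png

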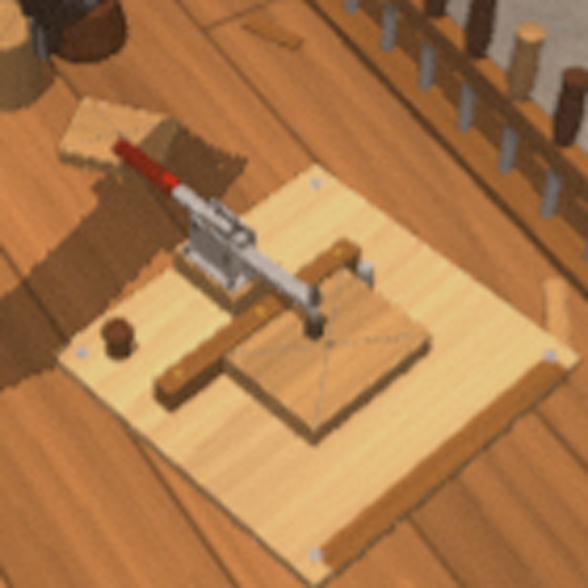

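The picture shows the blank flush on the fence and against the peg at (362,272). The pad is on it at (315,325), and the red handle is down at (145,165). The knob at (118,337) has not moved, so I'm handing in.

```bash
python3 -c "
from station import bot
print(bot.hand_in())"
```

```text
the job is handed in; nothing more can be done
None
```

The blank is seated flush on the fence with its end on the peg, pressed home at about 6 to 8 N, and clamped with the red handle fully down; the job is handed in, at about 40 s of the 72 s limit. My first handle push hit the grip's end cap at about 35 N and had to be redone, and pushing against the stop at the end reached about 38 N, which is close to the 40 N limit if it counts there.

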